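Turn round the mirrored stage bracket

ROBOT

A 7-joint arm with a two-finger parallel gripper is mounted at the origin on a cart in front of the work surface, level with it; the furniture and walls round the work are solid. World frame = base frame: x ahead of the robot, y to its left, z up, the work surface at z = 0. Lengths are in m, angles in rad, forces in N, time in s.
With the tool pointing down it reaches from about 0.425 to 0.925 m from the base axis. Payload 6.8 kg.
Tool frame: the origin (TCP) lies at the very end of the fingers, on their centre line; the grasp point (between the pads) lies 19 mm behind it; y points along the fingers, z is the direction in which the jaws open and shut, and the axes are right-handed (so a half turn about y gives the same grasp; the last joint's range is limited). The gripper opens to 85 mm and grips with 20 to 120 N. Pads are 22 mm wide; open, the fingers measure 114 mm over their backs; the gripper's body (76 mm by 85 mm) begins 54 mm behind the grasp point. The pads swing forward as they close: fully open they stand 13 mm farther back than shut.
Start: joints at [1.067, 0.477, 0.022, 1.555, -0.011, 1.109, -0.083], TCP at [0.26, -0.623, 0.231] pointing down, gripper open.
Joint ranges: [-2.96, 2.96], [-0.34, 2.1], [-1.41, 1.46], [0.24, 2.44], [-1.37, 4.51], [0.17, 1.92], [-2.96, 2.96]. Speed limits (rad/s): [2.39, 2.39, 3.14, 3.14, 3.14, 3.14, 3.14].

INTERFACE

Orientations are given as a rotation vector (axis times angle).
In Python, from bench import r gives the robot as it stands.
- The arm moves only by the tool drive_tool, never from a script. Its argument "series" is a list of rows, each a list of 7 numbers: the shift along the tool's x, y, z in mm, then the turn, a rotation vector about the tool's x, y, z in degrees, then the finger opening in mm, from 0 to 85.4. In form: [[tx, ty, tz, wx, wy, wz, grip], ...]. A call has 1 to 5 rows; each row is the pose to reach, as a shift and turn from the pose measured when the call began, along the tool's axes at that moment; what a row does not reach only later rows make up. A row lasts 1/10 s, in which the tool goes at most 50 mm and 8.59 degrees, less where a joint would pass 70% of its speed; a pose out of reach is approached as far as the arm can. A call with a gripper value outside its range is refused whole. The fingers move at their own pace and stop on an object; "squeeze" is the grip in N (left out, the last holds). Time passes only in rows, so rows that repeat a pose let the fingers close. It gives the time, the measured TCP pose, the force and the opening at its end, in the units of the state.
- r.get_obs(): the state, without advancing time (a new reading comes with each control period).
- r.grab_frame(name): name is "side" or "top" or "wrist"; returns a dict with "frame" (400x640x3 uint8, blue, green, red), "intrinsics" (3x3 intrinsics, pixels), "rvec" (rotation vector, rad) and "tvec" (3), from world to camera coordinates, as OpenCV has them. Camera axes: x right, y down, z forward; pixel columns grow to the right and rows downward; lengths in m; the calibration is good to about 2 mm. A picture is of the moment at which its call begins. There is no depth.
- r.hand_in(): hands the job in, once; it reports no verdict.
The state is a dict: "clock": time; "joints": joint angles; "qvel": joint speeds; "tau": joint torques, N m; "tcp_pos": TCP position; "orientation": TCP orientation; "contact_force": force on the tool from outside, world axes, zero at the start; "moment": the same for the moment, N m; "grip_width": finger opening in m.
Only numpy, scipy, OpenCV 4.12 (cv2) and the standard library are available. Lean on these libraries where they do the work, as an engineer would, in place of code of your own. Each camera call takes 0.05 s, during which the arm holds its last target.

TASK

The washed blue microscope-stage brackets in the white rack must all be the same hand as the fixed red pattern bracket at the end of the row, with their arms pointing the same way along the row as its arm. Find the one that stands mirrored, lift it out, turn it round back to front and stand it fully home in its slot again, upright. Leave the brackets that already match the pattern where they are.

Things in the scene. Friction and masses are not known exactly. Their poses are not given: they have to be found in the camera images.
- bracket_1_mid (a point): Blue L-shaped bracket of 10 mm plate, 45 g, upright in a rack slot, foot 6 mm above the worktop, lowest 24 mm hidden in the slot: grip higher up, across the thickness. Stem 20 mm wide, 90 mm high; at the top a 20 mm high arm, its end 31 mm from the stem's middle line. Point: middle of the stem, 45 mm above the foot. z up the stem, y the way the arm points, x through the thickness.
- bracket_2_mid (a point): Blue L-shaped bracket of 10 mm plate, 45 g, upright in a rack slot, foot 6 mm above the worktop, lowest 24 mm hidden in the slot: grip higher up, across the thickness. Stem 20 mm wide, 90 mm high; at the top a 20 mm high arm, its end 31 mm from the stem's middle line. Point: middle of the stem, 45 mm above the foot. z up the stem, y the way the arm points, x through the thickness.
- bracket_3_mid (a point): Blue L-shaped bracket of 10 mm plate, 45 g, upright in a rack slot, foot 6 mm above the worktop, lowest 24 mm hidden in the slot: grip higher up, across the thickness. Stem 20 mm wide, 90 mm high; at the top a 20 mm high arm, its end 31 mm from the stem's middle line. Point: middle of the stem, 45 mm above the foot. z up the stem, y the way the arm points, x through the thickness.
- rack: White fixed rack, 300 x 64 mm, 30 mm high, with a fixed red pattern bracket of the same shape at its end (left from the robot). Origin on the worktop below the pattern's stem; z up, y along the row the way the pattern's arm points, x across. Slots at y = -78, -156, -234 mm, x = 0, each holding a blue bracket: 28 mm (y) x 15 mm (x), 24 mm deep, 3 mm chamfers, floor 6 mm above the worktop.
Things that resemble listed ones, but are neither listed nor needed, are in the scene too. What is shaped like the part that bears bracket_1_mid but yellow is not meant. Leave any green look-alike of the part that bears bracket_3_mid alone.

How it is judged:
By the outcome, as a careful person would: the job done as asked, in the order asked, and still so for the second after the job is handed in, with the robot touching nothing.
It also fails if it takes over 43 s, if anything falls off the work surface, if the arm or the gripper's body presses on something with over 40 N, if the wrist force passes 120 N, or if a joint passes its speed limit or range.

## Working session

There is one attempt and no reset: what is moved stays moved. The work goes in short steps, Python scripts to look and compute and a tool call to move; the robot and the scene stay as the last step left them, time stands still between calls to the robot, and variables do not carry over. Pictures are saved under pics/ and viewed, and the job is handed in when it is done.

Besides the shell and the picture viewer there is one more tool, called after "Call:" as name(argument=value, ...) on one line, values as JSON. drive_tool: Moves the arm, as the interface text tells. Its arguments: {"type":"object","properties":{"series":{"type":"array","items":{"type":"array","items":{"type":"number"}}},"squeeze":{"type":"number"}},"required":["series"]}

```bash
mkdir -p pics
cat > h.py <<'E'
import numpy as np,cv2,pickle
from bench import r
from scipy.spatial.transform import Rotation as R
def snap(n,tag):
    f=r.grab_frame(n); cv2.imwrite(f'pics/{tag}.png',f['frame']); pickle.dump(f,open(f'pics/{tag}.pkl','wb')); return f
def load(tag): return pickle.load(open(f'pics/{tag}.pkl','rb'))
def proj(f,P):
    return cv2.projectPoints(np.array(P,float).reshape(-1,1,3),np.array(f['rvec'],float),np.array(f['tvec'],float),np.array(f['intrinsics'],float),None)[0].reshape(-1,2)
def onz(f,uv,z):
    M=R.from_rotvec(np.ravel(f['rvec'])).as_matrix();c=-M.T@np.ravel(f['tvec'])
    d=M.T@np.linalg.inv(f['intrinsics'])@np.array([uv[0],uv[1],1.]);return c+d*(z-c[2])/d[2]
E
python3 - <<'E'
from h import *
o=r.get_obs()
for k,v in o.items(): print(k,np.round(v,4))
print(R.from_rotvec(o['orientation']).as_matrix().round(3))
for n in('side','top'):
    f=snap(n,n+'0'); M=R.from_rotvec(np.ravel(f['rvec'])).as_matrix();print(n,-M.T@np.ravel(f['tvec']),M[2])
E
```

```text
clock 0.0
joints [ 1.0669  0.4778  0.0223  1.5565 -0.0115  1.1093 -0.0831]
qvel [-0.0004 -0.0001 -0.0004  0.      0.001   0.001   0.0008]
tau [-1.00000e-04 -5.96454e+01  1.60780e+00 -2.81201e+01  1.25000e-02
  9.30000e-03 -0.00000e+00]
tcp_pos [ 0.26   -0.6223  0.2303]
orientation [-0.4025  2.0061 -2.0025]
contact_force [ 0.1896  0.5945 -0.4923]
moment [ 0.0204  0.0355 -0.0355]
grip_width 0.0854
[[-0.923 -0.001  0.386]
 [-0.386  0.002 -0.923]
 [ 0.    -1.    -0.002]]
side [ 0.00351812 -0.46157597  0.55980766] [ 0.55923452  0.58002049 -0.59231157]
top [0.32685599 0.01435879 0.90453283] [ 0.18579443  0.03322552 -0.98202673]
```

View pics/side0.png

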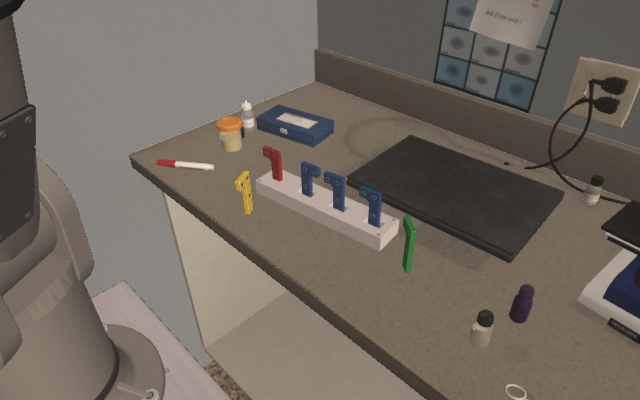

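View pics/top0.png

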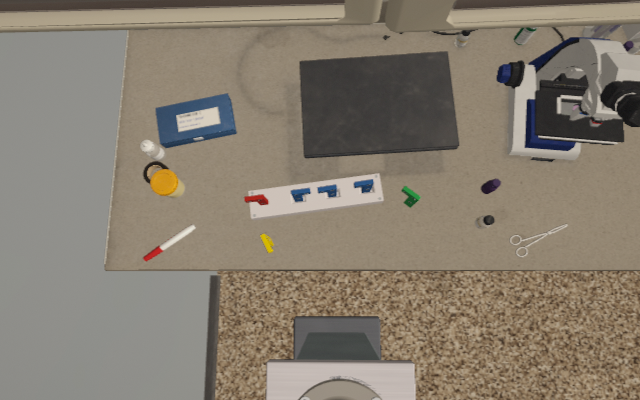

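Run:
```python
from h import *
a=load('side0')['frame'][130:260,230:420]; b=load('top0')['frame'][165:225,240:430]
cv2.imwrite('pics/crop0.png',np.vstack([cv2.resize(a,None,fx=4,fy=3.0,interpolation=2),cv2.resize(b,None,fx=4,fy=3.5,interpolation=2)]))
```

```text
(no output)
```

View pics/crop0.png

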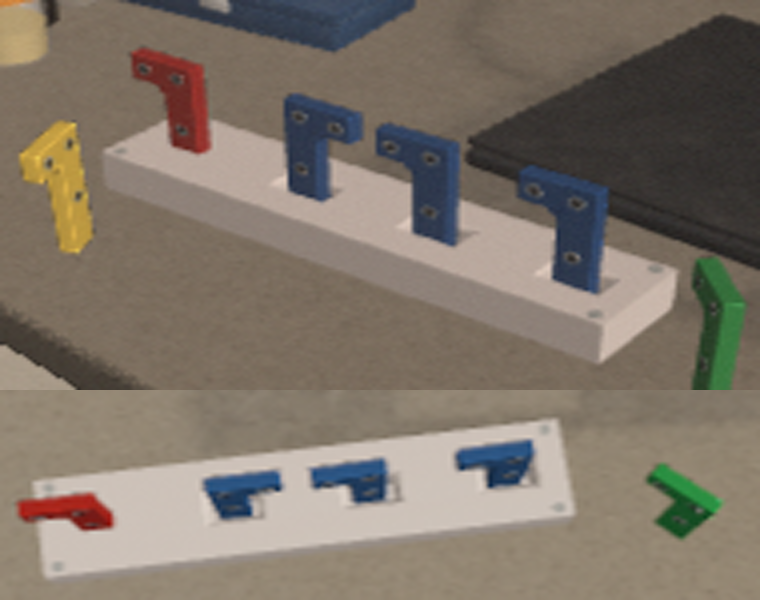

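```bash
cat > fit.py <<'E'
from h import *
from scipy.optimize import minimize
def boxes(sgn=1):  # bracket in own frame, y=arm dir, foot at z=0
    def b(y0,y1,z0,z1): return np.array([[x,y,z] for x in(-.005,.005) for y in(y0,y1) for z in(z0,z1)])
    return [b(-.01,.01,0,.09),b(-.01,.031,.07,.09)]
def T(P,x,y,a,z): 
    c,s=np.cos(a),np.sin(a); return P@np.array([[c,s,0],[-s,c,0],[0,0,1]])+[x,y,z]
def render(f,x,y,a,z=.006,zmin=.03,S=6,off=(0,0),size=None):
    m=np.zeros(size,np.uint8)
    for b in boxes():
        b=b.copy(); b[:,2]=np.maximum(b[:,2],zmin-z)
        p=proj(f,T(b,x,y,a,z)); p=(p+.5-np.array(off))*S
        h=cv2.convexHull(np.round(p*16).astype(np.int32)); cv2.fillConvexPoly(m,h,255,shift=4)
    return m
def hue(f,lo,hi):
    hsv=cv2.cvtColor(f['frame'],cv2.COLOR_BGR2HSV); return cv2.inRange(hsv,lo,hi)
E
cat > f1.py <<'E'
from fit import *
for n in('side0','top0'):
    f=load(n)
    m=hue(f,(100,120,50),(125,255,255))
    k,l,s,c=cv2.connectedComponentsWithStats(m)
    print(n,[(s[i].tolist(),c[i].round(1).tolist()) for i in range(1,k) if s[i,4]>60])
    m=hue(f,(0,150,80),(6,255,255))
    k,l,s,c=cv2.connectedComponentsWithStats(m)
    print(n,'red',[(s[i].tolist(),c[i].round(1).tolist()) for i in range(1,k) if s[i,4]>40])
    w=hue(f,(0,0,150),(180,45,255)); 
    k,l,s,c=cv2.connectedComponentsWithStats(w)
    for i in range(1,k):
        if s[i,4]>1000:
            print('white',s[i]); 
            if n=='top0':
                h=cv2.minAreaRect(np.argwhere(l==i)[:,::-1].astype(np.float32)); q=cv2.boxPoints(h);print(q)
                W=np.array([onz(f,p,.03) for p in q]);print(W.round(4)); print(np.linalg.norm(np.diff(W,axis=0),axis=1))
E
python3 f1.py
```

```text
side0 [([360, 185, 22, 42, 130], [374.3, 199.2])]
side0 red [([263, 147, 19, 34, 298], [274.7, 161.9]), ([157, 160, 18, 7, 93], [165.7, 162.6])]
white [ 256  170  143   81 2654]
white [ 582  249   58   79 1300]
white [  92  281  138  119 4820]
top0 [([530, 38, 48, 31, 204], [548.2, 54.3]), ([497, 64, 14, 19, 203], [504.0, 73.3]), ([165, 99, 42, 25, 326], [185.5, 108.1]), ([526, 100, 49, 51, 749], [540.8, 133.5]), ([161, 126, 75, 22, 496], [199.8, 135.6]), ([355, 180, 18, 13, 130], [364.3, 185.0]), ([318, 185, 18, 12, 118], [328.3, 189.8]), ([292, 189, 18, 12, 124], [299.6, 193.5])]
top0 red [([245, 195, 23, 10, 136], [257.0, 199.0]), ([144, 246, 19, 15, 112], [152.6, 253.6])]
white [ 590   40   50   41 1123]
[[590.  40.]
 [639.  40.]
 [639.  80.]
 [590.  80.]]
[[ 0.8819 -0.6008  0.03  ]
 [ 0.8795 -0.7139  0.03  ]
 [ 0.7774 -0.699   0.03  ]
 [ 0.7794 -0.5881  0.03  ]]
[0.11318078 0.10316318 0.11099738]
white [ 510   64   72   96 1706]
[[509.95663  154.57248 ]
 [516.87634   63.233055]
 [586.8685    68.53549 ]
 [579.94885  159.87491 ]]
[[ 0.6004 -0.3886  0.03  ]
 [ 0.8251 -0.4245  0.03  ]
 [ 0.8085 -0.5845  0.03  ]
 [ 0.5864 -0.5421  0.03  ]]
[0.22753693 0.16084309 0.22606623]
white [ 248  173  136   48 3332]
[[246.55023 190.12665]
 [379.97818 172.33627]
 [384.03058 202.72928]
 [250.60263 220.51965]]
[[ 0.5223  0.2088  0.03  ]
 [ 0.5615 -0.0947  0.03  ]
 [ 0.4912 -0.1017  0.03  ]
 [ 0.4524  0.1972  0.03  ]]
[0.30601018 0.07059197 0.30147963]
white [ 266  362  150   38 4299]
[[266. 362.]
 [415. 362.]
 [415. 399.]
 [266. 399.]]
[[ 0.1526  0.1549  0.03  ]
 [ 0.1548 -0.1555  0.03  ]
 [ 0.0834 -0.1524  0.03  ]
 [ 0.0804  0.1531  0.03  ]]
[0.3104814  0.07149256 0.30548984]
```

```bash
cat > f2.py <<'E'
from fit import *
import sys
S=6
win={'side0':(290,150,110,85),'top0':(285,170,100,40)}
fs={n:load(n) for n in win}
D={}
for n,(x0,y0,w,h) in win.items():
    im=cv2.resize(fs[n]['frame'][y0:y0+h,x0:x0+w],None,fx=S,fy=S,interpolation=cv2.INTER_CUBIC).astype(int)
    D[n]=((im[...,0]-im[...,2])>25).astype(np.uint8)*255
    cv2.imwrite(f'pics/mask_{n}.png',D[n])
# which blobs
def ren(n,p):
    x0,y0,w,h=win[n]
    return render(fs[n],p[0],p[1],p[2],S=S,off=(x0,y0),size=(h*S,w*S))
def lab(n):
    k,l,s,c=cv2.connectedComponentsWithStats(D[n]); 
    ids=[i for i in range(1,k) if s[i,4]>60*S*S*.5]; ids.sort(key=lambda i:c[i][0]); return [(l==i) for i in ids]
L={n:lab(n) for n in win}; print({n:len(L[n]) for n in L})
for j in range(3):
    def cost(p,ns=('side0','top0'),d=(0,0)):
        return sum(1-(lambda a,b:(a&b).sum()/(a|b).sum())(ren(n,p)>0,L[n][j]) for n in ns)
    a0=.129
    # init: top centroid
    yy,xx=np.nonzero(L['top0'][j]); x0,y0,_,_=win['top0']
    c=onz(fs['top0'],(xx.mean()/S+x0-.5,yy.mean()/S+y0-.5),.075)
    best=None
    for aa in(a0,a0+np.pi):
        p0=np.array([c[0]+.008*np.sin(aa),c[1]-.008*np.cos(aa),aa])
        for ns in(('side0','top0'),('top0',),('side0',)):
            q=minimize(cost,p0,args=(ns,),method='Nelder-Mead',options=dict(initial_simplex=[p0,p0+[.006,0,0],p0+[0,.006,0],p0+[0,0,.1]],maxiter=150,xatol=1e-4,fatol=1e-4))
            print(j,round(aa,2),ns,q.x.round(4),round(q.fun,3))
E
python3 f2.py
```

```text
{'side0': 3, 'top0': 3}
0 0.13 ('side0', 'top0') [0.5044 0.0856 0.0765] 1.002
0 0.13 ('top0',) [0.5059 0.0727 0.133 ] 0.465
0 0.13 ('side0',) [ 0.5036  0.0861 -0.3119] 0.438
0 3.27 ('side0', 'top0') [0.5043 0.0904 3.3376] 0.551
0 3.27 ('top0',) [0.5034 0.0911 3.2855] 0.192
0 3.27 ('side0',) [0.508  0.0904 3.1567] 0.295
1 0.13 ('side0', 'top0') [0.514  0.0137 0.0946] 0.523
1 0.13 ('top0',) [0.5125 0.0148 0.1191] 0.189
1 0.13 ('side0',) [0.5163 0.0133 0.1342] 0.246
1 3.27 ('side0', 'top0') [0.5151 0.0197 2.7507] 1.031
1 3.27 ('top0',) [0.5107 0.0354 3.1933] 0.467
1 3.27 ('side0',) [0.5167 0.0183 2.7577] 0.438
2 0.13 ('side0', 'top0') [ 0.5247 -0.0634  0.109 ] 0.527
2 0.13 ('top0',) [ 0.5234 -0.0612  0.1216] 0.191
2 0.13 ('side0',) [ 0.526  -0.0632 -0.0377] 0.222
2 3.27 ('side0', 'top0') [ 0.5255 -0.0593  2.6362] 1.026
2 3.27 ('top0',) [ 0.5211 -0.0446  3.2812] 0.449
2 3.27 ('side0',) [ 0.5267 -0.0617  2.6177] 0.432
```

```bash
cat >> h.py <<'E'
def delta(pos,yaw):  # yaw = azimuth of tool z, tool y straight down
    o=r.get_obs(); M=R.from_rotvec(o['orientation']).as_matrix()
    z=np.array([np.cos(yaw),np.sin(yaw),0]);y=np.array([0,0,-1.]);x=np.cross(y,z)
    G=np.stack([x,y,z],1)
    return (M.T@(np.array(pos)-o['tcp_pos'])*1000).round(1), np.degrees(R.from_matrix(M.T@G).as_rotvec()).round(2)
def st():
    o=r.get_obs(); M=R.from_rotvec(o['orientation']).as_matrix()
    print(o['clock'],'tcp',o['tcp_pos'].round(4),'zaz',np.degrees(np.arctan2(M[1,2],M[0,2])).round(2),'ydown',M[:,1].round(3),'q',np.round(o['joints'],3),'F',np.round(o['contact_force'],1),'g',round(float(o['grip_width']),4))
E
python3 - <<'E'
from h import *
print(delta([.48,-.25,.23],np.radians(-30)))
print(delta([.5045,.0905,.2],.132))
E
```

```text
(array([-346.5,    0.8, -258.7]), array([ 9.000e-02, -3.732e+01, -2.000e-02]))
(array([-500.4,   31.3, -563.4]), array([ 8.000e-02, -7.489e+01, -5.000e-02]))
```

Call:
drive_tool(series=[[-346,0,-258,0,-37,0,85],[-346,0,-258,0,-37,0,85],[-346,0,-258,0,-37,0,85],[-346,0,-258,0,-37,0,85],[-346,0,-258,0,-37,0,85]])

```text
clock: 0.6
tcp_pos: [0.3878, -0.4056, 0.2308]
orientation: [-0.914, 1.586, -1.582]
contact_force: [0.4, 0.1, -1.1]
grip_width: 0.0848
```

Run:
```python
from h import *
st();print(delta([.5045,.0905,.22],.132))
```

```text
0.6 tcp [ 0.3878 -0.4056  0.2308] zaz -30.06 ydown [-0.001  0.002 -1.   ] q [ 0.86   0.302 -0.2    1.82   0.068  1.028  0.109] F [ 0.4  0.1 -1.1] g 0.0848
(array([-487.8,   11.5, -147.4]), array([  0.08, -37.62,  -0.09]))
```

Call:
drive_tool(series=[[-488,10,-147,0,-150,0,85],[-488,10,-147,0,-150,0,85],[-488,10,-147,0,-150,0,85],[-488,10,-147,0,-150,0,85],[-488,10,-147,0,-150,0,85]])

```text
clock: 1.1
tcp_pos: [0.4446, -0.1623, 0.2263]
orientation: [-1.307, 1.042, -1.039]
contact_force: [1.3, 0.0, 0.2]
grip_width: 0.0853
```

Run:
```python
from h import *
st();print(delta([.5045,.0905,.22],.132+np.pi))
```

```text
1.1 tcp [ 0.4446 -0.1623  0.2263] zaz 12.99 ydown [-0.001  0.001 -1.   ] q [ 0.64   0.184 -0.469  2.001  0.098  0.98   0.35 ] F [1.3 0.  0.2] g 0.0853
(array([-232.9,    6.6,  115.2]), array([-1.3000e-01, -1.7458e+02, -6.0000e-02]))
```

Call:
drive_tool(series=[[-233,7,115,0,-170,0,85],[-233,7,115,0,-170,0,85],[-233,7,115,0,-170,0,85],[-233,7,115,0,-170,0,85],[-233,7,115,0,-170,0,85]])

```text
clock: 1.6
tcp_pos: [0.5015, 0.0807, 0.2198]
orientation: [-1.519, 0.466, -0.465]
contact_force: [1.2, -0.3, -0.2]
grip_width: 0.0853
```

Run:
```python
from h import *
st();print(delta([.5045,.0905,.22],.132+np.pi))
```

```text
1.6 tcp [0.5015 0.0807 0.2198] zaz 55.94 ydown [-0.001  0.001 -1.   ] q [ 0.325  0.293 -0.715  1.923  0.224  1.006  0.486] F [ 1.2 -0.3 -0.2] g 0.0853
(array([-3. , -0.2,  9.7]), array([-1.0000e-01, -1.3162e+02, -0.0000e+00]))
```

Call:
drive_tool(series=[[-3,0,10,0,-131.6,0,85],[-3,0,10,0,-131.6,0,85],[-3,0,10,0,-131.6,0,85],[-3,0,10,0,-131.6,0,85],[-3,0,10,0,-131.6,0,85]])

```text
clock: 2.1
tcp_pos: [0.5044, 0.0907, 0.2195]
orientation: [-1.566, -0.121, 0.124]
contact_force: [-0.4, 0.7, -0.2]
grip_width: 0.0853
```

Run:
```python
from h import *
st();print(delta([.5045,.0905,.22],.132+np.pi))
```

```text
2.1 tcp [0.5044 0.0907 0.2195] zaz 98.95 ydown [-0.002  0.001 -1.   ] q [ 0.417  0.338 -0.861  1.907  0.296  1.029  1.156] F [-0.4  0.7 -0.2] g 0.0853
(array([ 0.1, -0.5, -0.2]), array([ -0.13, -88.61,   0.  ]))
```

Call:
drive_tool(series=[[0,0,0,0,-88.6,0,85],[0,0,0,0,-88.6,0,85],[0,0,0,0,-88.6,0,85],[0,0,0,0,-88.6,0,85],[0,0,0,0,-88.6,0,85]])

```text
clock: 2.6
tcp_pos: [0.5041, 0.0904, 0.2192]
orientation: [-1.451, -0.706, 0.708]
contact_force: [0.2, 0.0, -0.2]
grip_width: 0.0847
```

Run:
```python
from h import *
st();print(delta([.5045,.0905,.22],.132+np.pi))
```

```text
2.6 tcp [0.5041 0.0904 0.2192] zaz 141.91 ydown [-0.002  0.001 -1.   ] q [ 0.533  0.392 -1.021  1.902  0.38   1.06   1.831] F [ 0.2  0.  -0.2] g 0.0847
(array([ 0.3, -0.8, -0.3]), array([-1.300e-01, -4.565e+01,  4.000e-02]))
```

Call:
drive_tool(series=[[0,0,0,0,-45.6,0,85],[0,0,0,0,-45.6,0,85],[0,0,0,0,-45.6,0,85],[0,0,0,0,-45.6,0,85],[0,0,0,0,-45.6,0,85]])

```text
clock: 3.1
tcp_pos: [0.5038, 0.0901, 0.2189]
orientation: [-1.165, -1.27, 1.272]
contact_force: [0.2, -0.0, -0.5]
grip_width: 0.085
```

Run:
```python
from h import *
st();print(delta([.5045,.0905,.22],.132+np.pi))
snap('wrist','wrist1')
```

```text
3.1 tcp [0.5038 0.0901 0.2189] zaz -175.13 ydown [-0.002  0.001 -1.   ] q [ 0.641  0.473 -1.194  1.898  0.49   1.111  2.483] F [ 0.2 -0.  -0.5] g 0.085
(array([ 0.4, -1.1, -0.7]), array([-0.13, -2.69,  0.07]))
```

View pics/wrist1.png

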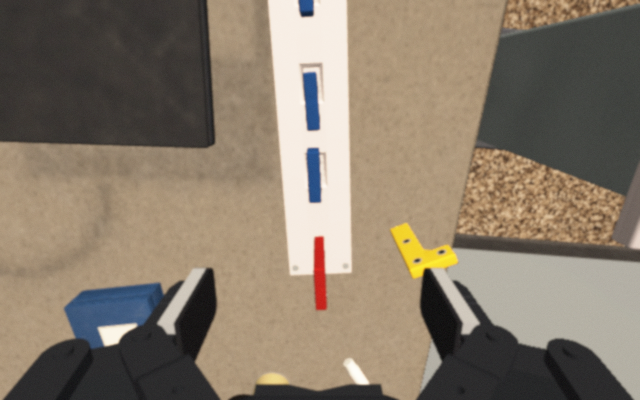

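```bash
cat > f3.py <<'E'
from fit import *
S=6; f=load('wrist1')
def run(win,kind,p0):
    x0,y0,w,h=win
    im=cv2.resize(f['frame'][y0:y0+h,x0:x0+w],None,fx=S,fy=S,interpolation=cv2.INTER_CUBIC).astype(int)
    D=((im[...,0]-im[...,2])>40) if kind=='b' else ((im[...,2]-im[...,1])>60)
    def cost(p):
        m=render(f,*p,S=S,off=(x0,y0),size=(h*S,w*S))>0; return 1-(m&D).sum()/(m|D).sum()
    p0=np.array(p0)
    q=minimize(cost,p0,method='Nelder-Mead',options=dict(initial_simplex=[p0,p0+[.005,0,0],p0+[0,.005,0],p0+[0,0,.08]],maxiter=200,xatol=1e-4,fatol=1e-4))
    print(kind,q.x.round(4),round(q.fun,3))
run((295,140,40,70),'b',[.5045,.0905,3.27])
run((295,62,40,75),'b',[.514,.0137,.13])
run((300,230,45,90),'r',[.494,.168,.13])
u=[(350,0),(290,273),(351,272),(270,0)]
print([onz(f,p,.03).round(4).tolist() for p in u])
E
python3 f3.py
```

```text
b [0.5065 0.0936 3.2553] 0.22
b [0.5148 0.0162 0.1473] 0.199
r [0.4955 0.1694 0.1297] 0.045
[[0.4892, -0.0527, 0.03], [0.5227, 0.2045, 0.03], [0.4595, 0.198, 0.03], [0.5544, -0.047, 0.03]]
```

Run:
```python
from h import *
f=load('wrist1')
print(delta([.5058,.092,.043],.131+np.pi),[onz(f,p,.05).round(3) for p in[(392,225),(455,250),(412,278)]])
```

```text
(array([  1.7, 175.6,  -2.6]), array([-0.16, -2.24,  0.09])) [array([0.43 , 0.134, 0.05 ]), array([0.366, 0.155, 0.05 ]), array([0.402, 0.188, 0.05 ])]
```

Call:
drive_tool(series=[[2,90,-3,0,-2.2,0,45],[2,90,-3,0,-2.2,0,45],[2,110,-3,0,-2.2,0,45],[2,130,-3,0,-2.2,0,45],[2,130,-3,0,-2.2,0,45]])

```text
clock: 3.65
tcp_pos: [0.5044, 0.0915, 0.0862]
orientation: [-1.14, -1.297, 1.306]
contact_force: [-0.9, -0.6, 0.1]
grip_width: 0.0452
```

Run:
```python
from h import *
st();print(delta([.5058,.092,.043],.131+np.pi))
snap('side','side1')
```

```text
3.65 tcp [0.5044 0.0915 0.0862] zaz -172.66 ydown [-0.008  0.    -1.   ] q [ 0.494  0.642 -1.032  2.007  0.704  0.911  2.35 ] F [-0.9 -0.6  0.1] g 0.0452
(array([ 0.2, 43.2, -1.8]), array([-0.45, -0.16,  0.07]))
```

View pics/side1.png

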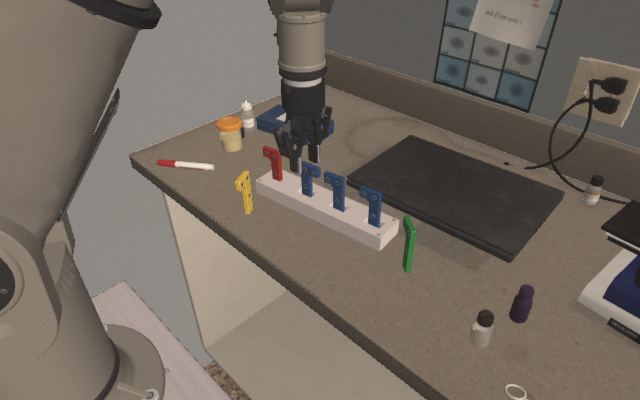

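Call:
drive_tool(series=[[0,22,-2,0,0,0,45],[0,43,-2,0,0,0,45],[0,43,-2,0,0,0,45],[0,43,-2,0,0,0,30],[0,43,-2,0,0,0,20]], squeeze=40)

```text
clock: 4.2
tcp_pos: [0.5081, 0.0928, 0.0463]
orientation: [-1.142, -1.301, 1.303]
contact_force: [-0.4, 0.2, -0.2]
grip_width: 0.0202
```

Run:
```python
from h import *
st();print(delta([.5058,.092,.043],.131+np.pi))
snap('wrist','wrist2')
```

```text
4.2 tcp [0.5081 0.0928 0.0463] zaz -172.65 ydown [-0.003  0.001 -1.   ] q [ 0.445  0.698 -0.971  2.022  0.78   0.85   2.293] F [-0.4  0.2 -0.2] g 0.0202
(array([-0.5,  3.3,  2.4]), array([-0.18, -0.16,  0.1 ]))
```

View pics/wrist2.png

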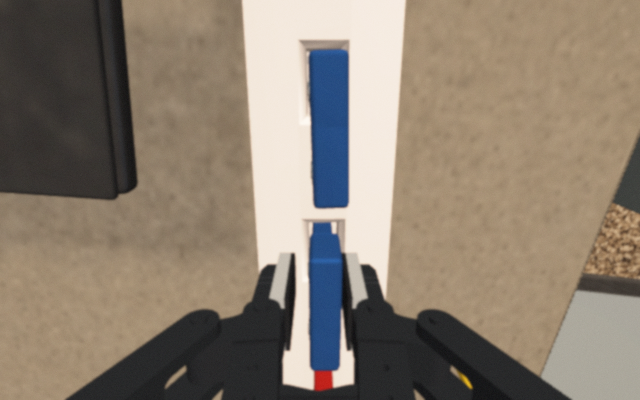

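Call:
drive_tool(series=[[0,2,1,0,0,0,12],[0,2,1,0,0,0,5],[0,2,1,0,0,0,5],[0,2,1,0,0,0,5],[0,2,1,0,0,0,5]], squeeze=40)

```text
clock: 4.75
tcp_pos: [0.5076, 0.0928, 0.045]
orientation: [-1.143, -1.302, 1.303]
contact_force: [-1.0, -0.7, 6.9]
grip_width: 0.0095
```

Run:
```python
from h import *
st()
```

```text
4.75 tcp [0.5076 0.0928 0.045 ] zaz -172.65 ydown [-0.002  0.001 -1.   ] q [ 0.444  0.698 -0.969  2.025  0.784  0.846  2.289] F [-1.  -0.7  6.9] g 0.0095
```

Call:
drive_tool(series=[[0,-25,0,0,0,0,5],[0,-50,0,0,0,0,5],[0,-85,0,0,0,0,5],[0,-115,0,0,0,0,5],[0,-115,0,0,0,0,5]])

```text
clock: 5.25
tcp_pos: [0.51, 0.0938, 0.1637]
orientation: [-1.147, -1.307, 1.3]
contact_force: [0.5, 0.4, -0.4]
grip_width: 0.0093
```

Run:
```python
from h import *
st()
f=snap('side','side2');g=snap('top','top2');w=snap('wrist','wrist3')
a=cv2.resize(f['frame'][80:250,220:420],None,fx=2,fy=2);b=cv2.resize(g['frame'][140:240,220:420],None,fx=2,fy=2)
c=cv2.resize(w['frame'],(400,250))
v=np.zeros((540,800,3),np.uint8);v[:340,:400]=a;v[340:540,:400]=b;v[:250,400:]=c
cv2.imwrite('pics/m2.png',v)
```

```text
5.25 tcp [0.51   0.0938 0.1637] zaz -172.66 ydown [ 0.004  0.002 -1.   ] q [ 0.574  0.547 -1.132  1.944  0.584  1.023  2.447] F [ 0.5  0.4 -0.4] g 0.0093
```

View pics/m2.png

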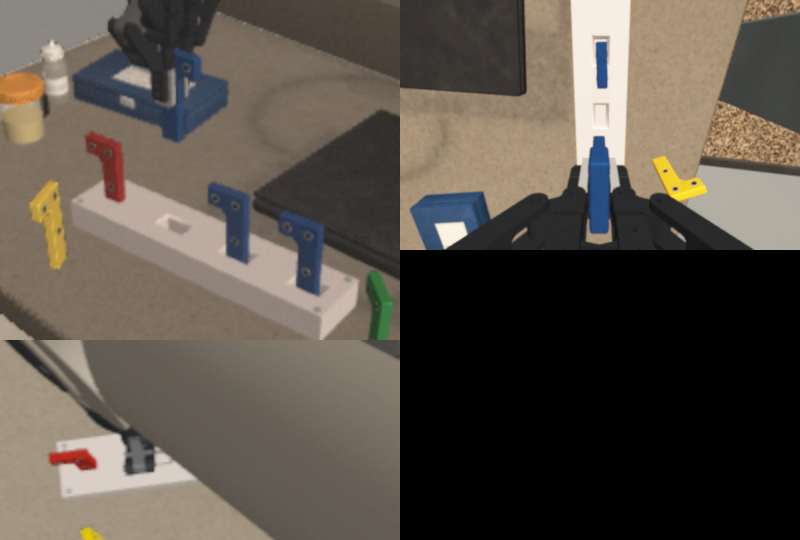

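Run:
```python
from h import *
f=load('side2');w=load('wrist3')
a=cv2.resize(f['frame'][175:215,285:335],None,fx=8,fy=8,interpolation=2);b=cv2.resize(w['frame'][150:220,290:350],None,fx=6.6,fy=6.6,interpolation=2)
v=np.zeros((470,800,3),np.uint8);v[:320,:400]=a;v[:b.shape[0],400:400+b.shape[1]]=b
rot=lambda x,y:np.array([.4955,.1694])+[x*np.cos(.13)-y*np.sin(.13),x*np.sin(.13)+y*np.cos(.13)]
P=[[*rot(x,-.078+y),.03] for x,y in((-.0105,-.017),(.0105,-.017),(.0105,.017),(-.0105,.017))]
cv2.polylines(v,[((proj(f,P)+.5-[285,175])*8).astype(int)],True,(0,255,0))
cv2.polylines(v,[((proj(w,P)+.5-[290,150])*6.6+[400,0]).astype(int)],True,(0,255,0))
cv2.imwrite('pics/m3.png',v)
```

```text
(no output)
```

View pics/m3.png

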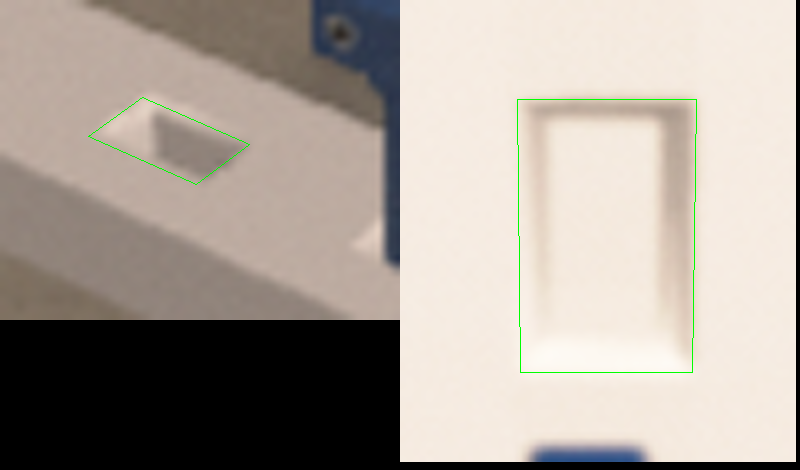

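Run:
```python
from h import *
w=load('wrist3'); o=r.get_obs()
tcp=o['tcp_pos'];a=np.radians(-172.66)
zt=np.array([np.cos(a),np.sin(a)]);yb=np.array([np.sin(.131),-np.cos(.131)]) # arm direction now (world -y)
xb=np.array([yb[1],-yb[0]])
v=cv2.resize(w['frame'][200:400,250:390],None,fx=4,fy=3,interpolation=2)
dz=tcp[2]-.045+.006
for off,col in((0,(0,255,0)),):
  for z,ys in((.09,(-.01,.031)),(.07,(.031,.031)),):
    P=[[*(tcp[:2]+xb*x+yb*(y+off)),dz+z] for x,y in((-.005,ys[0]),(.005,ys[0]),(.005,ys[1]),(-.005,ys[1]))]
    p=proj(w,P);print(p.round(1).tolist());cv2.polylines(v,[((p+.5-[250,200])*[4,3]).astype(int)],True,col)
cv2.imwrite('pics/m4.png',v)
```

```text
[[305.5, 373.2], [336.4, 373.1], [338.3, 259.7], [303.5, 259.8]]
[[305.6, 231.6], [335.0, 231.5], [335.0, 231.5], [305.6, 231.6]]
```

View pics/m4.png

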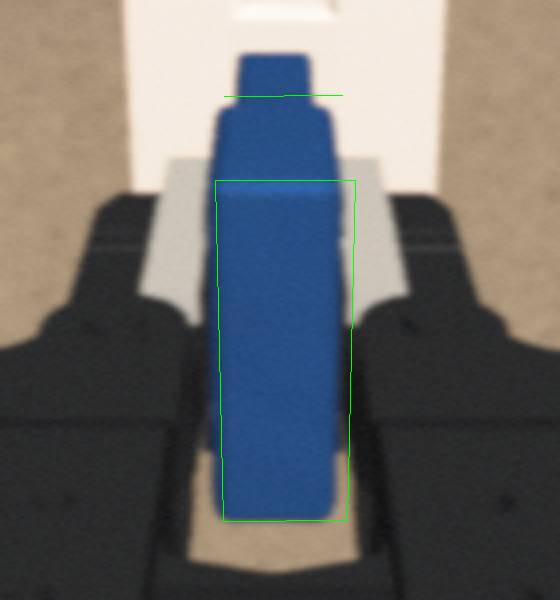

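Call:
drive_tool(series=[[0,0,0,0,170,0,5],[0,0,0,0,170,0,5],[0,0,0,0,170,0,5],[0,0,0,0,170,0,5],[0,0,0,0,170,0,5]])

```text
clock: 5.9
tcp_pos: [0.5064, 0.0917, 0.1578]
orientation: [-1.44, -0.732, 0.739]
contact_force: [-0.5, 0.2, -0.5]
grip_width: 0.0094
```

Call:
drive_tool(series=[[0,0,0,0,137,0,5],[0,0,0,0,137,0,5],[0,0,0,0,137,0,5],[0,0,0,0,137,0,5],[0,0,0,0,137,0,5]])

```text
clock: 6.4
tcp_pos: [0.5053, 0.0912, 0.1563]
orientation: [-1.566, -0.147, 0.156]
contact_force: [-0.2, -0.2, -0.7]
grip_width: 0.0095
```

Call:
drive_tool(series=[[0,0,0,0,94,0,5],[0,0,0,0,94,0,5],[0,0,0,0,94,0,5],[0,0,0,0,94,0,5],[0,0,0,0,94,0,5]])

```text
clock: 6.9
tcp_pos: [0.5042, 0.0908, 0.1547]
orientation: [-1.53, 0.441, -0.432]
contact_force: [0.3, -0.4, -0.7]
grip_width: 0.0096
```

Run:
```python
from h import *
st();print(delta([.5053,.0923,.1637],.131))
```

```text
6.9 tcp [0.5042 0.0908 0.1547] zaz 58.08 ydown [-0.007 -0.002 -1.   ] q [ 0.208  0.373 -0.615  1.977  0.275  0.881  0.46 ] F [ 0.3 -0.4 -0.7] g 0.0096
(array([ 0.1, -9. ,  1.8]), array([ 0.4 , 50.58, -0.12]))
```

Call:
drive_tool(series=[[0,-4,2,0.4,50.6,-0.1,5],[0,-4,2,0.4,50.6,-0.1,5],[0,-4,2,0.4,50.6,-0.1,5],[0,-4,2,0.4,50.6,-0.1,5],[0,-4,2,0.4,50.6,-0.1,5]])

```text
clock: 7.4
tcp_pos: [0.5042, 0.0921, 0.1571]
orientation: [-1.325, 1.015, -1.011]
contact_force: [-0.6, 1.0, -0.7]
grip_width: 0.0093
```

Run:
```python
from h import *
st();print(delta([.5053,.0923,.1],.131))
```

```text
7.4 tcp [0.5042 0.0921 0.1571] zaz 15.11 ydown [-0.004 -0.001 -1.   ] q [ 0.084  0.342 -0.463  1.985  0.197  0.862 -0.222] F [-0.6  1.  -0.7] g 0.0093
(array([ 0.1, 57.1,  1.4]), array([ 0.22,  7.6 , -0.01]))
```

Call:
drive_tool(series=[[0,0,1.4,0.2,7.6,0,5],[0,20,1.4,0.2,7.6,0,5],[0,45,1.4,0.2,7.6,0,5],[0,68,1.4,0.2,7.6,0,5],[0,68,1.4,0.2,7.6,0,5]])

```text
clock: 7.9
tcp_pos: [0.5018, 0.0914, 0.0853]
orientation: [-1.276, 1.117, -1.109]
contact_force: [-1.4, -0.5, -1.2]
grip_width: 0.0095
```

Run:
```python
from h import *
st();print(delta([.5053,.0923,.045],.131))
f=snap('side','side4');g=snap('top','top4');w=snap('wrist','wrist4')
a=cv2.resize(f['frame'][130:230,250:350],None,fx=4,fy=4,interpolation=2);b=cv2.resize(g['frame'][160:220,230:330],None,fx=4,fy=3,interpolation=2)
c=cv2.resize(w['frame'],(400,250))
v=np.zeros((580,800,3),np.uint8);v[:400,:400]=a;v[400:,:400]=b;v[:250,400:]=c
cv2.imwrite('pics/m5.png',v)
```

```text
7.9 tcp [0.5018 0.0914 0.0853] zaz 7.53 ydown [-0.008 -0.002 -1.   ] q [ 0.026  0.442 -0.402  2.041  0.257  0.715 -0.406] F [-1.4 -0.5 -1.2] g 0.0095
(array([-0.5, 40.2,  3.9]), array([0.5 , 0.03, 0.05]))
```

View pics/m5.png

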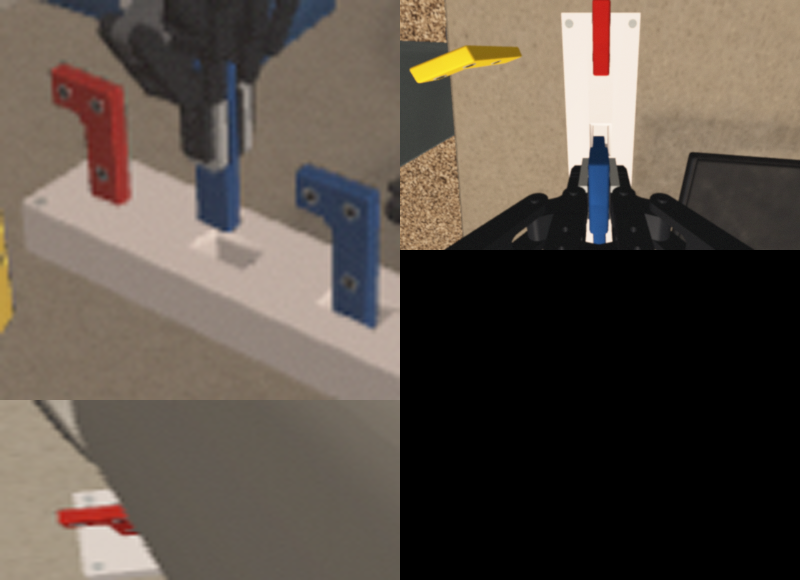

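Call:
drive_tool(series=[[-0.5,0,3.9,0.5,0,0,5],[-0.5,0,3.9,0.5,0,0,5],[-0.5,8,3.9,0.5,0,0,5],[-0.5,8,3.9,0.5,0,0,5]])

```text
clock: 8.45
tcp_pos: [0.5085, 0.0933, 0.0806]
orientation: [-1.263, 1.107, -1.115]
contact_force: [-0.3, -0.6, -2.0]
grip_width: 0.0097
```

Run:
```python
from h import *
st();print(delta([.5053,.0923,.045],.131))
f=snap('side','side5');w=snap('wrist','wrist5')
a=cv2.resize(f['frame'][165:215,285:335],None,fx=8,fy=8,interpolation=2);b=cv2.resize(w['frame'][180:400,250:390],None,fx=2.7,fy=2.7,interpolation=2)
rot=lambda x,y:np.array([.4955,.1694])+[x*np.cos(.13)-y*np.sin(.13),x*np.sin(.13)+y*np.cos(.13)]
v=np.zeros((600,800,3),np.uint8);v[:400,:400]=a;v[:b.shape[0],400:400+b.shape[1]]=b
for hx,hy,z in((.0105,.017,.03),(.005,.01,float(r.get_obs()['tcp_pos'][2])-.039)):
    c=rot(0,-.078) if hx>.006 else r.get_obs()['tcp_pos'][:2]
    d=rot(0,0)
    P=[[*(c+rot(x,y)-d),z] for x,y in((-hx,-hy),(hx,-hy),(hx,hy),(-hx,hy))]
    cv2.polylines(v,[((proj(f,P)+.5-[285,165])*8).astype(int)],True,(0,255,0))
    if hx>.006: cv2.polylines(v,[((proj(w,P)+.5-[250,180])*2.7+[400,0]).astype(int)],True,(0,255,0))
cv2.imwrite('pics/m6.png',v)
```

```text
8.45 tcp [0.5085 0.0933 0.0806] zaz 7.51 ydown [ 0.007  0.001 -1.   ] q [ 0.02   0.452 -0.397  2.039  0.269  0.693 -0.417] F [-0.3 -0.6 -2. ] g 0.0097
(array([ 0.5, 35.6, -3.6]), array([-0.4 ,  0.01,  0.  ]))
```

View pics/m6.png

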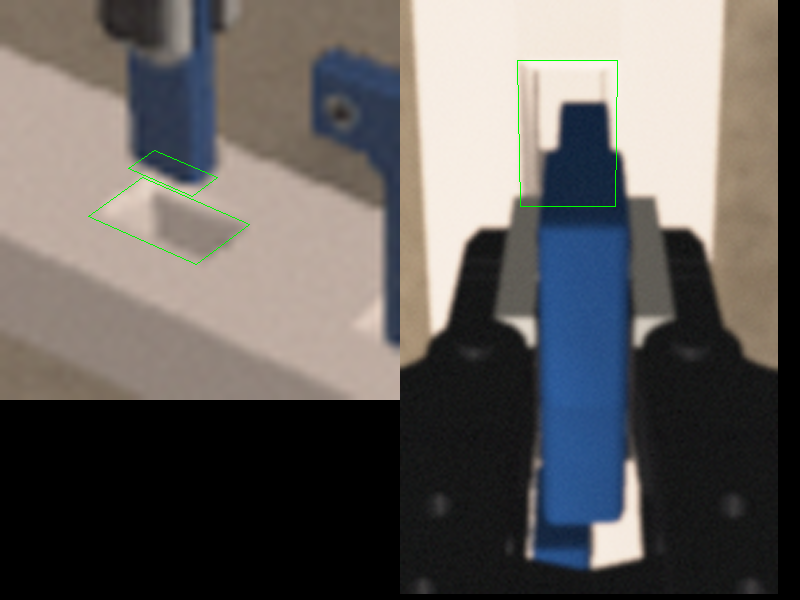

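Call:
drive_tool(series=[[0.2,0,-3.3,-0.4,0,0,5],[0.2,0,-3.3,-0.4,0,0,5],[0.2,0,-3.3,-0.4,0,0,5],[0.2,0,-3.3,-0.4,0,0,5],[0.2,0,-3.3,-0.4,0,0,5]])

```text
clock: 9.05
tcp_pos: [0.5056, 0.0928, 0.081]
orientation: [-1.268, 1.112, -1.112]
contact_force: [0.2, 0.9, -1.0]
grip_width: 0.0098
```

Run:
```python
from h import *
st();print(r.get_obs()['qvel'].round(4),delta([.5053,.0923,.045],.131))
```

```text
9.05 tcp [0.5056 0.0928 0.081 ] zaz 7.52 ydown [ 0.  0. -1.] q [ 0.022  0.45  -0.399  2.041  0.266  0.699 -0.415] F [ 0.2  0.9 -1. ] g 0.0098
[-0.0007  0.0025  0.0002 -0.0008  0.0006  0.0008  0.0005] (array([ 0.4, 36. , -0.3]), array([-0.02,  0.01, -0.  ]))
```

```bash
cat > chk.py <<'E'
from h import *
import sys
t=sys.argv[1]
f=snap('side','s'+t);w=snap('wrist','w'+t)
a=cv2.resize(f['frame'][165:215,285:335],None,fx=8,fy=8,interpolation=2);b=cv2.resize(w['frame'][180:400,250:390],None,fx=2.7,fy=2.7,interpolation=2)
rot=lambda x,y:np.array([.4955,.1694])+[x*np.cos(.13)-y*np.sin(.13),x*np.sin(.13)+y*np.cos(.13)]
v=np.zeros((600,800,3),np.uint8);v[:400,:400]=a;v[:b.shape[0],400:400+b.shape[1]]=b
for hx,hy,z in((.0105,.017,.03),(.005,.01,float(r.get_obs()['tcp_pos'][2])-.039)):
    c=rot(0,-.078) if hx>.006 else r.get_obs()['tcp_pos'][:2]
    d=rot(0,0)
    P=[[*(c+rot(x,y)-d),z] for x,y in((-hx,-hy),(hx,-hy),(hx,hy),(-hx,hy))]
    cv2.polylines(v,[((proj(f,P)+.5-[285,165])*8).astype(int)],True,(0,255,0))
    if hx>.006: cv2.polylines(v,[((proj(w,P)+.5-[250,180])*2.7+[400,0]).astype(int)],True,(0,255,0))
cv2.imwrite(f'pics/chk{t}.png',v); st()
E
python3 chk.py a
```

```text
9.15 tcp [0.5055 0.0928 0.081 ] zaz 7.52 ydown [ 0.  0. -1.] q [ 0.022  0.45  -0.399  2.041  0.266  0.699 -0.415] F [ 0.6 -0.3  0.2] g 0.0098
```

View pics/chka.png

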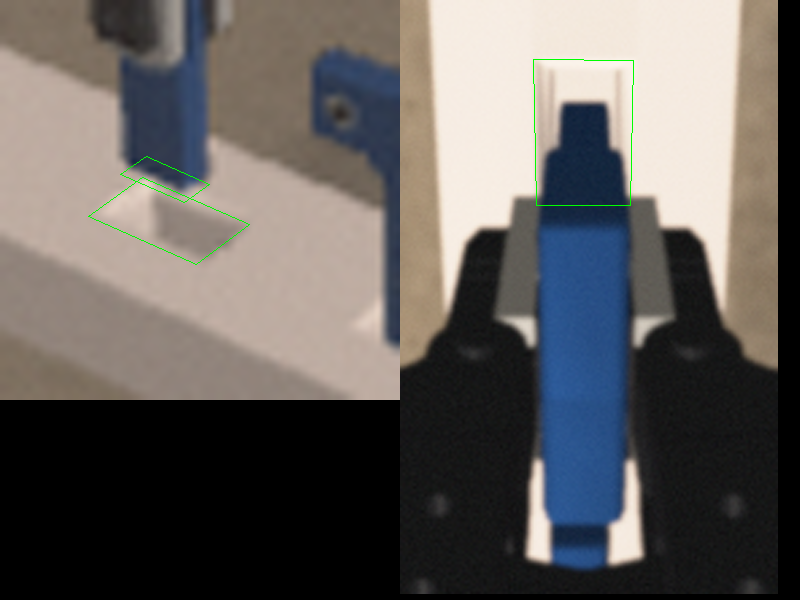

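Call:
drive_tool(series=[[0,5,0,0,0,0,5],[0,10,0,0,0,0,5],[0,15,0,0,0,0,5],[0,20,0,0,0,0,5],[0,20,0,0,0,0,5]])

```text
clock: 9.65
tcp_pos: [0.5049, 0.0926, 0.0601]
orientation: [-1.269, 1.113, -1.111]
contact_force: [-0.0, 0.9, 0.1]
grip_width: 0.0092
```

```bash
python3 chk.py b
```

```text
9.75 tcp [0.5054 0.0928 0.0607] zaz 7.52 ydown [-0.  0. -1.] q [ 0.009  0.482 -0.384  2.052  0.288  0.658 -0.434] F [ 0.  -0.2  0.1] g 0.0098
```

View pics/chkb.png

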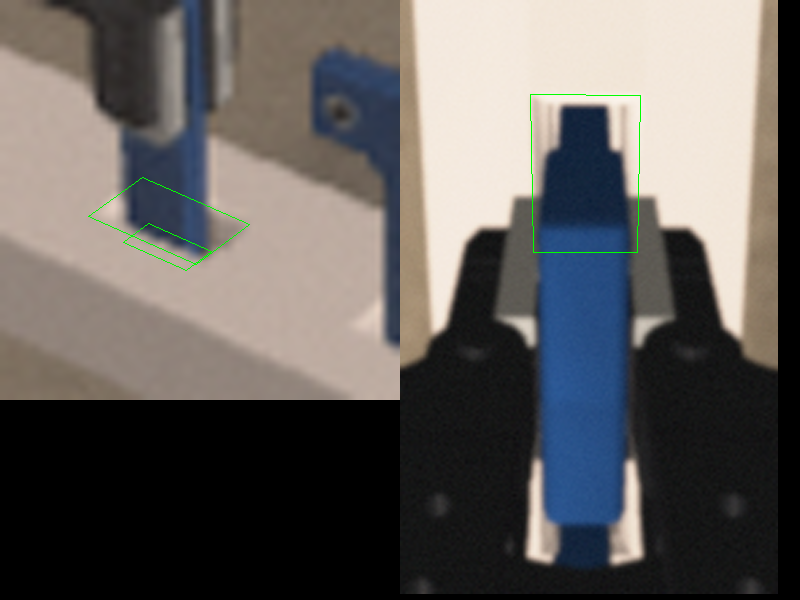

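Call:
drive_tool(series=[[0,4,0,0,0,0,5],[0,8,0,0,0,0,5],[0,12,0,0,0,0,5],[0,14,0,0,0,0,5]])

```text
clock: 10.15
tcp_pos: [0.5051, 0.0927, 0.0462]
orientation: [-1.269, 1.112, -1.112]
contact_force: [0.2, -0.1, -0.4]
grip_width: 0.0095
```

Call:
drive_tool(series=[[0,1,0,0,0,0,5],[0,2,0,0,0,0,5],[0,2,0,0,0,0,5]])

```text
clock: 10.45
tcp_pos: [0.5051, 0.0928, 0.045]
orientation: [-1.269, 1.112, -1.112]
contact_force: [-3.5, -1.0, 8.5]
grip_width: 0.0093
```

```bash
python3 chk.py c
```

```text
10.55 tcp [0.5052 0.0928 0.045 ] zaz 7.52 ydown [-0.001 -0.001 -1.   ] q [-0.003  0.508 -0.371  2.059  0.306  0.627 -0.45 ] F [-4.2 -0.7  9.1] g 0.0092
```

View pics/chkc.png

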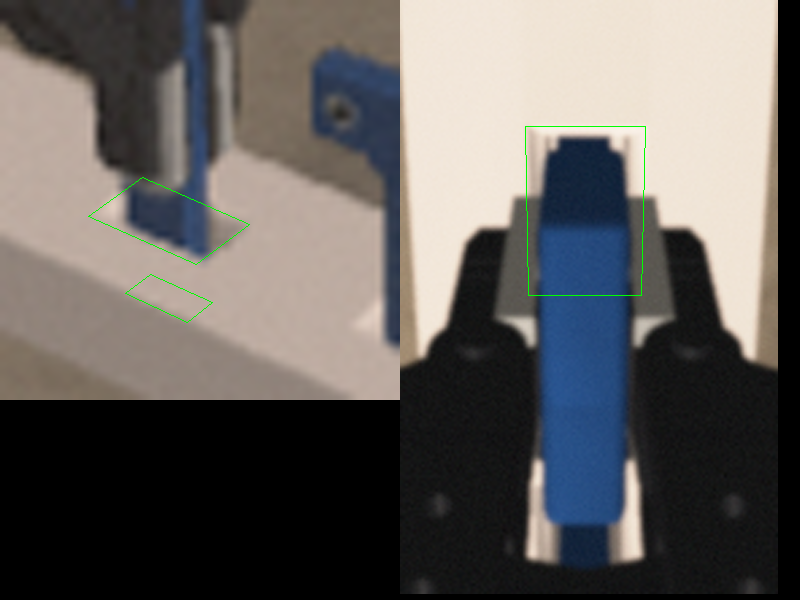

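Call:
drive_tool(series=[[0,0,0,0,0,0,14],[0,0,0,0,0,0,20],[0,0,0,0,0,0,30],[0,0,0,0,0,0,45],[0,0,0,0,0,0,45]])

```text
clock: 11.05
tcp_pos: [0.5051, 0.0927, 0.0449]
orientation: [-1.269, 1.112, -1.112]
contact_force: [-0.8, 0.0, 0.7]
grip_width: 0.0449
```

Call:
drive_tool(series=[[0,-20,0,0,0,0,45],[0,-50,0,0,0,0,45],[0,-90,0,0,0,0,45],[0,-130,0,0,0,0,45],[0,-160,0,0,0,0,45]])

```text
clock: 11.55
tcp_pos: [0.5057, 0.0931, 0.2073]
orientation: [-1.268, 1.111, -1.112]
contact_force: [1.5, -0.1, -0.2]
grip_width: 0.045
```

Run:
```python
from h import *
st()
f=snap('side','side6');w=snap('wrist','wrist6')
a=cv2.resize(f['frame'][130:250,230:420],None,fx=4,fy=4,interpolation=2)[:, :800]
cv2.imwrite('pics/e1.png',a)
```

```text
11.55 tcp [0.5057 0.0931 0.2073] zaz 7.53 ydown [ 0.001 -0.    -1.   ] q [ 0.085  0.275 -0.457  1.937  0.147  0.96  -0.31 ] F [ 1.5 -0.1 -0.2] g 0.045
```

View pics/e1.png

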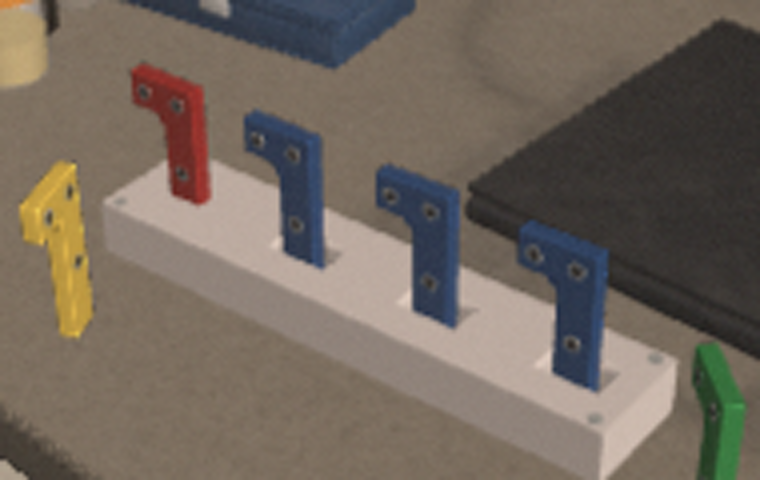

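View pics/wrist6.png

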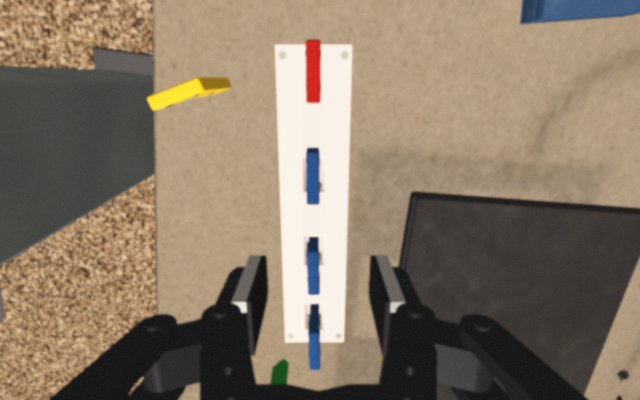

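Run:
```python
from h import *
print(r.hand_in())
```

```text
the job is handed in; nothing more can be done
None
```

The mirrored bracket was the blue one in the slot next to the red pattern. I lifted it out, turned it half round above the rack, and stood it back in the same slot.

- **Seating:** It touched bottom at about 9 N, with the tool at the same height as when I gripped it (z = 45 mm). Nothing pressed back as it entered the slot.
- **Last pictures:** After release, the side and wrist views showed all three blue brackets upright, level with each other in the rack, with their arms pointing the same way as the red one. The other two blue brackets, the yellow one and the green one were left alone. The gripper was clear of everything, at z = 0.21 m.
- **Time:** I handed it in at 11.6 s on the robot's clock.

The positions from the different cameras disagreed by 1–3 mm, within the slot's clearance and its chamfers. The arm was also still swaying by about 3 mm before insertion, so I let it settle before going down. No check failed.

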